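# Load the UV curing box and wind its timer to six

### The arm

A 6-joint arm with a two-finger parallel gripper is mounted at the origin on the work surface. World frame = base frame: x ahead of the robot, y to its left, z up, the work surface at z = 0. Lengths are in m, angles in rad, forces in N, time in s.
With the tool pointing down it reaches from about 0.3 to 0.85 m from the base axis. Payload 4.2 kg.
Tool frame: the origin (TCP) lies midway between the tips of the shut fingers; the grasp point (between the pads) lies 19 mm behind it; y points along the fingers, x is the direction in which the jaws open and shut, and the axes are right-handed (so a half turn about y gives the same grasp; the last joint's range is limited). The gripper opens to 91 mm and grips with 3 to 60 N. Pads are 32 mm wide; open, the fingers measure 118 mm over their backs; the gripper's body (76 mm by 178 mm) begins 60 mm behind the grasp point.
Start: joints at [1.298, 0.32, 1.565, -0, 1.257, -0.02], TCP at [0.144, 0.557, 0.214] pointing down, gripper open.
Joint ranges: [-3.11, 3.11], [-0.84, 2.01], [0.21, 2.61], [-1.34, 4.49], [0.05, 2.63], [-2.56, 2.56]. Speed limits (rad/s): [2.57, 2.57, 3.14, 3.14, 3.14, 3.14].

### API

Orientations are given as a unit quaternion [x, y, z, w].
In Python, from rig import env, imaging, recognise, tip_of gives the robot as it stands.
- The arm moves only by the tool play_rows, never from a script. Its argument "increments" is a list of rows, each a list of 2 entries, a list of its own where there are three numbers: the shift along the tool's x, y, z in m, then the turn, a rotation vector about the tool's x, y, z in rad. A call has exactly 10 rows; each row shifts and turns the commanded pose from where the row before left it, along the tool's axes as they then stand; what a row does not reach is not made up. A row lasts 1/8 s, in which the tool goes at most 62.5 mm and 10.7 degrees, less where a joint would pass 70% of its speed; a pose out of reach is approached as far as the arm can. A call is refused whole if a number of a shift passes 0.0625 or a number of a turn 0.188, either way. A call with a gripper value outside its range is refused whole. "jaw" is the closure, from -1 (fully open) to 1 (shut), so that 0 is half open, set as the call begins (left out, the last holds). The fingers move at their own pace and stop on an object; the grip force is fixed at half the most. Time passes only in rows, so rows that do not move let the fingers close, or fill a call up. It gives the time, the measured TCP pose, the force and the opening at its end, in the units of the state.
- env.state(): the state, without advancing time (a new reading comes with each control period).
- imaging.camera(name): name is "side" or "top" or "wrist"; returns the picture (480x640x3 uint8, red, green, blue); there is no depth.
- imaging.camera_params(name): a dict with "camera_matrix" (3x3 intrinsics, pixels), "dist_coeffs" ([k1, k2, p1, p2, k3] as OpenCV has them; the pictures are not rectified), "R" (3x3) and "t" (3): a world point X has camera coordinates R X + t. Camera axes: x right, y down, z forward; pixel columns grow to the right and rows downward; lengths in m; the calibration is good to about 2 mm. A picture is of the moment at which its call begins: read the wrist's pose just before it. camera_params takes no time and is no camera call; for the wrist camera it gives the pose at the moment of the call.
- env.hand_in(): hands the job in, once; it reports no verdict.
Trained networks look in the newest picture that a camera, given by its name, has taken for a name from the list of things; names that differ only in an ending like _2 or _b are one class to them, and where a whole thing is asked for, a point or a joint stands for the part that bears it (a point fixed in the world has none). Each returns a list of dicts, best first, with "confidence" (0 to 1); they miss things now and then, are a little off and sometimes report something else, mostly with a low value. They report only what shows in the picture. A call takes as long as a camera call.
- recognise(camera, query): "position" ([column, row] in pixels, amid what is visible of it).
- tip_of(camera, query): "position" ([column, row] in pixels: a listed point, or the origin of a listed thing).
The state is a dict: "time_s": time; "joints": joint angles; "dq": joint speeds; "tau": joint torques, N m; "eef_pos": TCP position; "tool_rot": TCP orientation; "force": force on the tool from outside, world axes, zero at the start; "torque": the same for the moment, N m; "finger_gap": opening from 0.0 (shut) to 1.0 (fully open).
Only numpy, scipy, OpenCV 4.12 (cv2) and the standard library are available. Lean on these libraries where they do the work, as an engineer would, in place of code of your own. Each camera call takes 0.05 s, during which the arm holds its last target.

### The job

Lay the sensor housing with the round window into the open drawer of the curing box, flat and window up, without letting it fall, then push the drawer fully shut. After that wind the timer knob clockwise to its sixth click, counted from its zero stop (the long tick), so that it rests in that click. Leave everything else on the bench where it stands.

Things in the scene. Friction and masses are not known exactly. Their poses are not given: they have to be found in the camera images.
- sensor: The sensor housing to load, loose: a grey plastic block 64 (x) x 40 (y) x 26 mm high with a low round black window 30 mm across and 3 mm high on the middle of its top (29 mm overall). About 0.1 kg. Origin at the centre of its underside, z up; the look-alike has a rectangular socket instead of the round window.
- cure_box: The white bench-top UV curing box, fixed, 240 mm deep (x) x 240 mm wide (y), 171 mm high at the back. Origin at the centre of its underside on the bench; x points from its front into its depth, y to its left as seen from the robot. Its upright front face (at x = -120 mm) is 85 mm high; from there a flat panel with the timer knob slopes up and back at 35 deg from level for 150 mm. The drawer slides out of the front face.
- tray (a joint): Drawer opening in m: 0 fully shut, 0.115 fully open; starts 0.105 to 0.115 open. Slides along the box's -x when opening, stays where it is left; about 2 N to push, more when pushed faster; a firm stop at 0.
- tray_in (a point): Centre of the drawer's inner floor (27 mm above the bench), axes as the box. The inner space is 106 mm (x) by 142 mm (y); side and back walls stand 26 mm above the floor, the front panel 43 mm.
- tray_front (a point): Middle of the outer face of the drawer's front panel (45 mm above the bench; axes as the box). The front panel is upright, 190 mm wide, 12 mm thick, from 20 to 70 mm above the bench; when shut its outer face stands 12 mm in front of the box's front face.
- timer (a joint): Timer knob angle in rad, growing clockwise as seen facing the panel. 0 is the stop (pointer at the long tick, lower left); a click every 30 deg (0.5236 rad), ten positions 0 to 9, so the sixth click reads 3.1416. Starts between positions 0 and 3. A sprung detent pulls it into the nearest click when let go (it takes about 0.12 N m to turn it out of a click); it turns both ways.
- timer_grip (a point): Grip point on the timer knob's axis, 30 mm out from the sloped panel. z is the knob's axis, pointing out of the panel (35 deg from vertical, leaning towards the robot); x points to the knob's pointer end (white line) and turns with the knob. The knob is a black skirt 52 mm across, up to 8 mm off the panel, with a bar grip 46 mm long (x), 14 mm wide (y) and from 8 to 37 mm off the panel.
- relay: Bystander: the look-alike housing, same 64 x 40 x 26 mm grey block but with a rectangular 40 x 14 mm socket, 8 mm high, on top. Origin at the centre of its underside.
- tape: Bystander: cardboard-brown roll of tape lying flat, 100 mm across, 48 mm high. Origin at the centre of its underside.
- carton: Bystander: small carton 120 x 90 x 60 mm. Origin at the centre of its underside.
- driver: Bystander: screwdriver 200 mm long lying on the bench, 26 mm thick. Origin at its middle, underside.
- cleaner: Bystander: white bottle, 56 mm across, 150 mm high. Origin at the centre of its underside.
- screw_cup: Bystander: small steel cup, 40 mm across, 35 mm high. Origin at the centre of its underside.
- label_block: Bystander: block of paper labels 75 x 75 x 30 mm. Origin at the centre of its underside.

How it is judged:
On the way, in this order (a step that is already met when the one before it is completed fails the run):
1. the sensor housing lies flat in the open drawer, window up, let go (x of sensor in the frame of tray_in between -0.052 and 0.052 m and y of sensor in the frame of tray_in between -0.072 and 0.072 m and z of sensor in the frame of tray_in between -0.004 and 0.006 m and angle between sensor's own z axis and vertical below 0.12 rad and value of joint tray above 0.05 m and contact force between the fingers and sensor below 0.1 N and linear speed of sensor below 0.02 m/s), for 0.2 s.
2. the drawer is fully shut with the housing in it (x of sensor in the frame of tray_in between -0.052 and 0.052 m and y of sensor in the frame of tray_in between -0.072 and 0.072 m and z of sensor in the frame of tray_in between -0.004 and 0.006 m and angle between sensor's own z axis and vertical below 0.12 rad and value of joint tray below 0.005 m), for 0.2 s.
3. the timer knob is at its sixth click (value of joint timer between 3.01159 and 3.27159 rad and value of joint tray below 0.005 m), for 0.2 s.
At the end, for the whole second after the job is handed in: The sensor housing lies flat (within 7 deg), window up, at rest on the drawer's floor; the drawer is shut to within 5 mm; the timer knob rests within 0.13 rad (7 deg) of its sixth click (3.1416 rad) and is not turning (all of step 3 and x of sensor in the frame of tray_in between -0.052 and 0.052 m and y of sensor in the frame of tray_in between -0.072 and 0.072 m and z of sensor in the frame of tray_in between -0.004 and 0.006 m and angle between sensor's own z axis and vertical below 0.12 rad and velocity of joint timer between -0.05 and 0.05 rad/s and linear speed of sensor below 0.02 m/s); the robot touches nothing.
It fails at once if the housing falls (more than about 25 mm) (linear speed of sensor above 0.7 m/s and contact force between the fingers and sensor below 0.05 N).
It fails at once if another thing on the bench is moved by more than 30 mm (distance of any of relay, tape, carton, driver, cleaner, screw_cup, label_block from where it was at the start of the episode above 0.03 m).
It also fails if it takes over 72 s, if anything falls off the work surface, if the arm or the gripper's body presses on something with over 40 N, if the wrist force passes 120 N, or if a joint passes its speed limit or range.

## Working session

There is one attempt and no reset: what is moved stays moved. The work goes in short steps, Python scripts to look and compute and a tool call to move; the robot and the scene stay as the last step left them, time stands still between calls to the robot, and variables do not carry over. Pictures are saved under pics/ and viewed, and the job is handed in when it is done.

Besides the shell and the picture viewer there is one more tool, called after ">>>" by a JSON object that holds its "name" and its "arguments". play_rows: Moves the arm, as the interface text tells. Its arguments: {"type":"object","properties":{"increments":{"type":"array","items":{"type":"array"}},"jaw":{"type":"number"}},"required":["increments"]}

```bash
ls; mkdir -p pics
python3 - <<'E'
from rig import env, imaging, recognise, tip_of
import cv2
print(env.state())
for c in ["side","top","wrist"]:
    im=imaging.camera(c); cv2.imwrite(f"pics/a_{c}.png",im[:,:,::-1])
    p=imaging.camera_params(c); print(c,p)
    for q in ["sensor","relay","cure_box","tray_in","tray_front","timer_grip","tape","carton","driver","cleaner","screw_cup","label_block"]:
        if c!="wrist":
            print(c,q,[(r["position"],round(r["confidence"],2)) for r in tip_of(c,q)][:3])
E
```

```text
pics
{'time_s': 0.0, 'joints': array([ 1.29800494e+00,  3.20291212e-01,  1.56566985e+00, -5.34392248e-06,
        1.25739346e+00, -2.00061436e-02]), 'dq': array([ 1.41637206e-03,  7.69074535e-05, -4.05239509e-04,  6.20023791e-04,
       -6.18381581e-04,  4.61652214e-04]), 'tau': array([ 3.72661947e-03, -4.12470961e+01, -2.31975496e+01,  7.30936881e-02,
        4.56154312e-02, -1.23239406e-04]), 'eef_pos': array([0.1436773 , 0.55624088, 0.21312424]), 'tool_rot': array([ 0.55941209,  0.43248471, -0.43348259, -0.55866621]), 'force': array([ 0.86980465, -0.03311187, -0.13836483]), 'torque': array([-0.0300817 , -0.03828901, -0.02758885]), 'finger_gap': 1.0006766241654073}
side {'camera_matrix': array([[501.37135229,   0.        , 329.58605616],
       [  0.        , 501.37135229, 239.78911529],
       [  0.        ,   0.        ,   1.        ]]), 'dist_coeffs': array([-0.10807618,  0.        ,  0.        ,  0.        ,  0.        ]), 'R': array([[ 0.99596279, -0.08907172, -0.01115164],
       [-0.05733841, -0.53565606, -0.84248733],
       [ 0.06906836,  0.83972544, -0.53860073]]), 't': a
[... 1299 characters left out ...]
er [([214.4, 340.2], 0.58), ([172.5, 239.7], 0.23)]
top cleaner [([176.6, 186.9], 0.93)]
top screw_cup [([398.7, 259.8], 0.75), ([459.2, 286.4], 0.33)]
top label_block [([173.2, 238.6], 0.74)]
wrist {'camera_matrix': array([[419.15121503,   0.        , 326.47926844],
       [  0.        , 419.15121503, 228.65545985],
       [  0.        ,   0.        ,   1.        ]]), 'dist_coeffs': array([-0.00383608,  0.        ,  0.        ,  0.        ,  0.        ]), 'R': array([[ 2.50050539e-01,  9.68232768e-01,  1.88905900e-04],
       [ 9.36816960e-01, -2.41986550e-01,  2.52619264e-01],
       [ 2.44639962e-01, -6.29906128e-02, -9.67565745e-01]]), 't': array([-0.57426298, -0.02931509,  0.38810994])}
```

View images.

View pics/a_side.png

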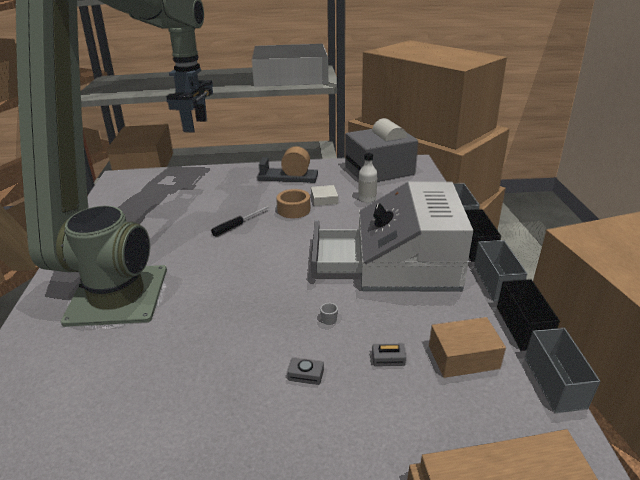

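View pics/a_top.png

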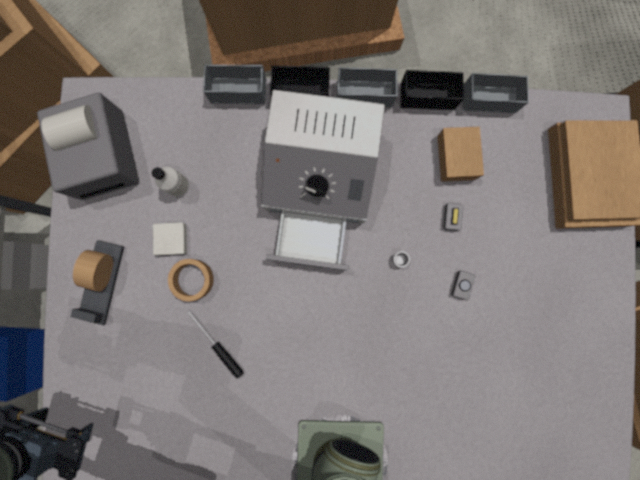

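View pics/a_wrist.png

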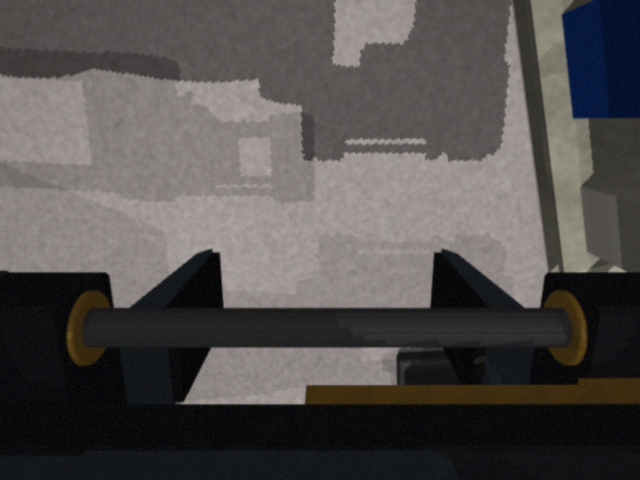

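```bash
cat > h.py <<'E'
from rig import env, imaging, recognise, tip_of
import numpy as np, cv2
from scipy.spatial.transform import Rotation as Rot
def ray(cam,px,P=None):
    P=P or imaging.camera_params(cam)
    u=cv2.undistortPoints(np.array([[px]],float),P["camera_matrix"],P["dist_coeffs"])[0,0]
    R,t=np.array(P["R"]),np.array(P["t"])
    return -R.T@t, R.T@np.array([u[0],u[1],1.])
def onz(cam,px,z,P=None):
    c,d=ray(cam,px,P); return c+d*(z-c[2])/d[2]
def tri(pa,pb,A="side",B="top"):
    c1,d1=ray(A,pa);c2,d2=ray(B,pb)
    s=np.linalg.lstsq(np.c_[d1,-d2],c2-c1,rcond=None)[0]
    a,b=c1+s[0]*d1,c2+s[1]*d2
    return (a+b)/2,np.linalg.norm(a-b)
def proj(cam,X,P=None):
    P=P or imaging.camera_params(cam)
    return cv2.projectPoints(np.atleast_2d(np.array(X,float)),cv2.Rodrigues(np.array(P["R"]))[0],np.array(P["t"]),P["camera_matrix"],P["dist_coeffs"])[0][:,0]
E
python3 - <<'E'
from h import *
np.set_printoptions(precision=4,suppress=True)
for n,a,b in [("sensor",(306,374.5),(462.3,291.1)),("tray_in",(338.1,254.5),(312.5,235.3)),("tray_front",(311.5,245.4),(308.8,265)),("grip",(376.8,212.7),(317.8,187)),("box",(406.6,258.7),(319.3,168.4)),("cup",(329,319.3),(398.7,259.8)),("carton",(463.2,355.4),(454.9,157.9)),("clean",(370,197.7),(176.6,186.9))]:
    print(n,*tri(a,b))
print("sensor z0",onz("top",(462.3,291.1),0),onz("side",(306,374.5),0))
s=cv2.imread("pics/a_side.png");t=cv2.imread("pics/a_top.png")
cv2.imwrite("pics/b_top.png",cv2.resize(t[80:300,240:400],None,fx=3.6/1.4,fy=3.6/1.4,interpolation=cv2.INTER_CUBIC))
cv2.imwrite("pics/b_sens.png",np.hstack([cv2.resize(t[260:310,430:490],(480,400),interpolation=cv2.INTER_CUBIC),cv2.resize(s[350:390,280:328],(300,250),interpolation=cv2.INTER_CUBIC)[:250].copy() if 0 else cv2.resize(s[345:395,276:336],(480,400),interpolation=cv2.INTER_CUBIC)])[:, :800])
cv2.imwrite("pics/b_side.png",cv2.resize(s[170:300,300:480],None,fx=4,fy=4,interpolation=cv2.INTER_CUBIC))
E
```

```text
sensor [ 0.4296 -0.2892  0.0052] 0.017631314739507083
tray_in [0.5427 0.081  0.0261] 0.007599967211076475
tray_front [0.4739 0.0871 0.054 ] 0.0018440542891788737
grip [0.6354 0.0703 0.1478] 0.009225137933943207
box [0.7133 0.069  0.0086] 0.0005267387999333563
cup [ 0.4953 -0.1314  0.0012] 0.0029408700433562356
carton [ 0.7541 -0.2703  0.002 ] 0.003226826118769148
clean [ 0.6684  0.4237 -0.0009] 0.013773740375222754
sensor z0 [ 0.4206 -0.2906  0.    ] [ 0.4385 -0.285   0.    ]
```

View pics/b_top.png

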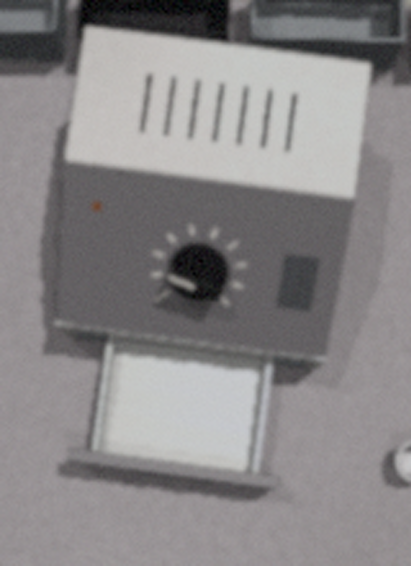

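View pics/b_sens.png

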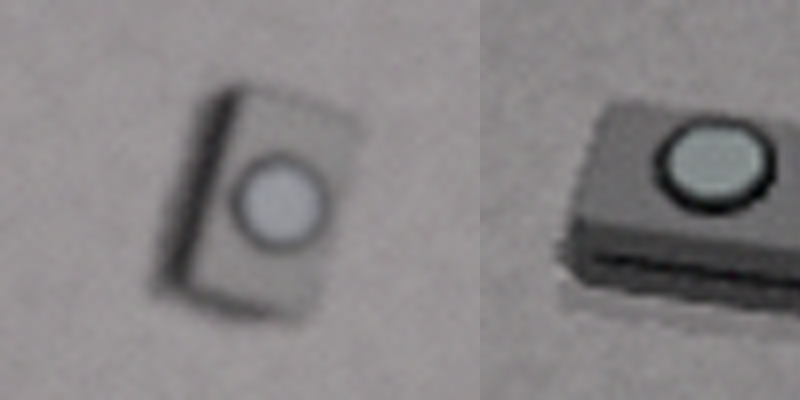

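View pics/b_side.png

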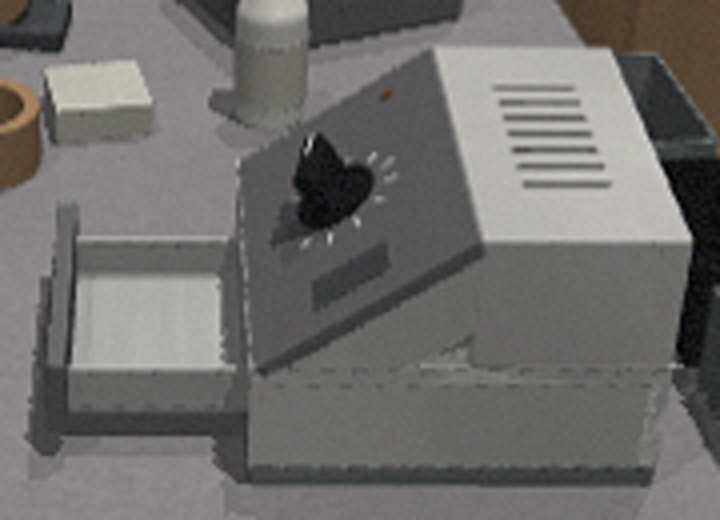

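```bash
cat > fit.py <<'E'
from h import *
from scipy.optimize import least_squares
np.set_printoptions(precision=4,suppress=True)
c=np.cos(np.radians(35));rx=-.12+.15*c;rz=.171
T=lambda p:(240+p[0]/2.5714,80+p[1]/2.5714)
S=lambda p:(300+p[0]/4,170+p[1]/4)
obs=[("top",T(a),b) for a,b in [((85,27),(.12,.12,rz)),((370,65),(.12,-.12,rz)),((66,160),(rx,.12,rz)),((353,197),(rx,-.12,rz)),((56,323),(-.12,.12,.085)),((325,360),(-.12,-.12,.085))]]
obs+=[("side",S(a),b) for a,b in [((432,50),(rx,.12,rz)),((240,160),(-.12,.12,.085)),((262,372),(-.12,-.12,.085)),((482,245),(rx,-.12,rz)),((690,240),(.12,-.12,rz)),((610,48),(.12,.12,rz)),((248,480),(-.12,-.12,0))]]
Ps={k:imaging.camera_params(k) for k in("top","side")}
def W(q,b): 
    co,s=np.cos(q[2]),np.sin(q[2]); return [q[0]+co*b[0]-s*b[1],q[1]+s*b[0]+co*b[1],b[2]]
f=lambda q,o:np.concatenate([proj(k,W(q,b),Ps[k])[0]-p for k,p,b in o])
r=least_squares(f,[.71,.07,0],args=(obs,),loss="soft_l1");q=r.x
print("box",q,np.degrees(q[2]));print(f(q,obs).reshape(-1,2))
for k in("top","side"): print(k,least_squares(f,q,args=([o for o in obs if o[0]==k],),loss="soft_l1").x)
n=np.array([-np.sin(np.radians(35)),0,c])
m=np.array([-.12+.075*c,0,.085+.075*np.sin(np.radians(35))])
print("mid panel",W(q,m), "+30", W(q,m+.03*n))
# sensor
ot=[("top",(430+a/8,260+b_/8),b) for (a,b_),b in [((240,85),(.032,.02,.026)),((365,125),(.032,-.02,.026)),((315,325),(-.032,-.02,.026)),((185,290),(-.032,.02,.026)),((280,200),(0,0,.029))]]
os=[("side",(305.4,365.6),(0,0,.029)),("side",(276+130/8,345+100/8),(-.032,.02,.026)),("side",(276+95/8,345+220/8),(-.032,-.02,.026))]
for o in (ot,ot+os[:1],ot+os):
  r=least_squares(f,[.43,-.29,0],args=(o,));print("sensor",r.x,np.degrees(r.x[2]));
print(f(r.x,ot+os).reshape(-1,2), tri((305.4,365.6),(465,285)))
print("relay",onz("top",(453,216),.03))
# knob
ti=tip_of
E
python3 fit.py
```

```text
box [ 0.7131  0.0644 -0.1077] -6.1727608867017265
[[-0.0663 -1.5026]
 [ 0.8727 -1.6695]
 [-0.7337 -0.2293]
 [ 0.9221  0.3193]
 [ 0.1046 -0.1224]
 [ 0.2408 -0.5497]
 [-0.6549 -1.3992]
 [-1.085   0.28  ]
 [-3.3097 -0.6923]
 [-0.6246 -1.4287]
 [ 1.0063 -0.1147]
 [ 0.1446 -0.7521]
 [-0.7044  1.8882]]
top [ 0.7118  0.0648 -0.1085]
side [ 0.7143  0.063  -0.1084]
mid panel [np.float64(0.654838950894108), np.float64(0.07066643060173203), np.float64(0.12801823272632845)] +30 [np.float64(0.6377314223191147), np.float64(0.07251667425034536), np.float64(0.1525927940549982)]
sensor [ 0.4349 -0.2876 -0.2514] -14.403474794269258
sensor [ 0.4357 -0.2878 -0.2514] -14.40575788473371
sensor [ 0.4372 -0.2881 -0.2508] -14.368901001552352
[[ 0.2998 -1.0514]
 [ 0.3968 -1.5727]
 [-0.0779 -0.8907]
 [ 0.3843 -0.965 ]
 [ 0.2165 -0.3197]
 [-0.5945 -0.2763]
 [-1.4689 -0.536 ]
 [-1.8264 -0.2374]] (array([ 0.4373, -0.288 ,  0.028 ]), np.float64(0.0018947681063196554))
relay [ 0.6018 -0.2567  0.03  ]
```

```bash
cat >> h.py <<'E'
np.set_printoptions(precision=4,suppress=True)
def Rdes(yaw, tilt=0.0):
    """tool y down, tool x = horizontal dir at yaw"""
    x=np.array([np.cos(yaw),np.sin(yaw),0]);y=np.array([0,0,-1.]);return np.c_[x,y,np.cross(x,y)]
def plan(pos,Rd,frm=None):
    s=env.state(); p=np.array(s["eef_pos"]) ;R=Rot.from_quat(s["tool_rot"])
    if frm is not None: p,R=np.array(frm[0]),Rot.from_matrix(frm[1])
    rv=(R.inv()*Rot.from_matrix(Rd)).as_rotvec()
    print("time",s["time_s"],"pos",p,"j",s["joints"],"gap",s["finger_gap"],"F",s["force"])
    print("R",R.as_matrix().tolist())
    print("shift in present tool axes",R.inv().apply(np.array(pos)-p),"in target axes",np.array(Rd).T@(np.array(pos)-p),"rotvec",rv,np.degrees(np.linalg.norm(rv)))
    return rv
E
python3 - <<'E'
from h import *
ys=-.251+np.pi/2
plan([.436,-.288,.10],Rdes(ys))
plan([.436,-.288,.10],Rdes(ys+np.pi))
E
```

```text
time 1.35 pos [0.1438 0.5568 0.214 ] j [ 1.298   0.3196  1.5645 -0.      1.2574 -0.02  ] gap 0.9973553562536672 F [ 0.2014 -0.4584 -1.0909]
R [[0.2500979518209494, 5.801738817645674e-05, -0.9682205384771326], [0.9682205301393907, 0.00012928228835024091, 0.2500979574140641], [0.0001396837971194831, -0.9999999899600363, -2.3840390814433565e-05]]
shift in present tool axes [-0.7449  0.1139 -0.4942] in target axes [-0.7457  0.114  -0.4928] rotvec [ 0.     -0.0018  0.0001] 0.10239053068232469
time 1.35 pos [0.1438 0.5568 0.214 ] j [ 1.298   0.3196  1.5645 -0.      1.2574 -0.02  ] gap 0.9973553562536672 F [ 0.2014 -0.4584 -1.0909]
R [[0.2500979518209494, 5.801738817645674e-05, -0.9682205384771326], [0.9682205301393907, 0.00012928228835024091, 0.2500979574140641], [0.0001396837971194831, -0.9999999899600363, -2.3840390814433565e-05]]
shift in present tool axes [-0.7449  0.1139 -0.4942] in target axes [0.7457 0.114  0.4928] rotvec [-0.0002  3.1398  0.    ] 179.89793187458912
```

>>> {"name": "play_rows", "arguments": {"increments": [[[-0.046,0,-0.0415],[0,0,0]],[[-0.046,0,-0.0415],[0,0,0]],[[-0.046,0,-0.0415],[0,0,0]],[[-0.046,0,-0.0415],[0,0,0]],[[-0.046,0,-0.0415],[0,0,0]],[[-0.046,0,-0.0415],[0,0,0]],[[-0.046,0,-0.0415],[0,0,0]],[[-0.046,0,-0.0415],[0,0,0]],[[-0.046,0,-0.0415],[0,0,0]],[[-0.046,0,-0.0415],[0,0,0]]], "jaw": -1}}

```text
time_s: 2.6
eef_pos: [0.4314, 0.0056, 0.2143]
tool_rot: [0.559, 0.433, -0.432, -0.559]
force: [0.8, 0.4, 0.8]
finger_gap: 1.005
```

>>> {"name": "play_rows", "arguments": {"increments": [[[-0.035,0.008,-0.0098],[0,0,0]],[[-0.035,0.008,-0.0098],[0,0,0]],[[-0.035,0.008,-0.0098],[0,0,0]],[[-0.035,0.008,-0.0098],[0,0,0]],[[-0.035,0.008,-0.0098],[0,0,0]],[[-0.035,0.01,-0.0098],[0,0,0]],[[-0.035,0.01,-0.0098],[0,0,0]],[[-0.035,0.01,-0.0098],[0,0,0]],[[-0.005,0.01,0],[0,0,0]],[[0,0,0],[0,0,0]]]}}

```text
time_s: 3.85
eef_pos: [0.4343, -0.2872, 0.133]
tool_rot: [-0.558, -0.433, 0.433, 0.56]
force: [-0.2, 0.3, -0.6]
finger_gap: 1.005
```

Run:
```python
from h import *
plan([.436,-.288,.008],Rdes(-.251+np.pi/2))
im=imaging.camera("wrist"); cv2.imwrite("pics/c_wrist.png",im[:,:,::-1])
print(proj("wrist",[[.436,-.288,.029]]), recognise("wrist","sensor"),tip_of("wrist","sensor"))
```

```text
time 3.85 pos [ 0.4343 -0.2872  0.133 ] j [-0.6066  0.3039  1.808   0.0006  1.0327 -1.9242] gap 1.0049082096695903 F [-0.1778  0.2598 -0.6319]
R [[0.25085061704923617, -0.002061080390456882, -0.9680236153491515], [0.9680246375620847, 0.0020901703781401326, 0.25084643162816816], [0.001506319624898056, -0.999995691558426, 0.0025194971270527944]]
shift in present tool axes [-0.0006  0.125  -0.0021] in target axes [-0.0004  0.125  -0.0018] rotvec [-0.0025 -0.0026  0.0015] 0.22306011555030555
[[326.464  228.3952]] [{'position': [324.0, 230.9], 'confidence': 0.92}] [{'position': [325.3, 224.8], 'confidence': 0.76}]
```

View pics/c_wrist.png

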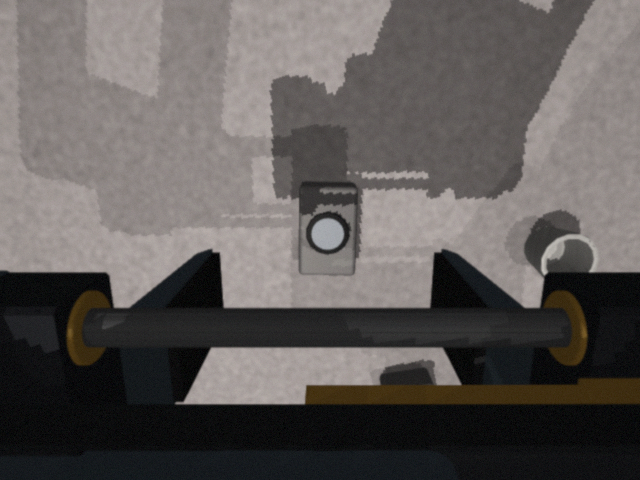

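Run:
```python
from h import *
X=onz("wrist",(328,233),.029);print(X)
e=onz("wrist",(357.5,185),.026)-onz("wrist",(355,274),.026);print(e,np.arctan2(e[1],e[0]))
```

```text
[ 0.4403 -0.288   0.029 ]
[-0.0609  0.0163  0.    ] 2.880701139122431
```

>>> {"name": "play_rows", "arguments": {"increments": [[[0,0.02,-0.001],[0,0,0]],[[0,0.02,-0.001],[0,0,0]],[[0,0.02,-0.001],[0,0,0]],[[0,0.02,-0.001],[0,0,0]],[[0,0.02,0],[0,0,0]],[[0,0.015,0],[0,0,0]],[[0,0.01,0],[0,0,0]],[[0,0,0],[0,0,0]],[[0,0,0],[0,0,0]],[[0,0,0],[0,0,0]]]}}

```text
time_s: 5.25
eef_pos: [0.4395, -0.2893, 0.0095]
tool_rot: [0.559, 0.433, -0.433, -0.559]
force: [-0.0, 0.0, -0.5]
finger_gap: 0.994
```

>>> {"name": "play_rows", "arguments": {"increments": [[[0,0,0],[0,0,0]],[[0,0,0],[0,0,0]],[[0,0,0],[0,0,0]],[[0,0,0],[0,0,0]],[[0,0,0],[0,0,0]],[[0,0,0],[0,0,0]],[[0,0,0],[0,0,0]],[[0,0,0],[0,0,0]],[[0,0,0],[0,0,0]],[[0,0,0],[0,0,0]]], "jaw": 1}}

```text
time_s: 6.5
eef_pos: [0.439, -0.2889, 0.0089]
tool_rot: [-0.559, -0.433, 0.433, 0.559]
force: [-0.0, 1.3, -0.7]
finger_gap: 0.438
```

Run:
```python
from h import *
yb=-.1085; b=np.array([.713,.064]); c=np.array([[np.cos(yb),-np.sin(yb)],[np.sin(yb),np.cos(yb)]])
for d in (.105,.115): print(b+c@[-.067-d,0])
plan([.54,.083,.13],Rdes(yb+np.pi/2))
im=imaging.camera("wrist"); cv2.imwrite("pics/d_wrist.png",im[:,:,::-1])
```

```text
[0.542  0.0826]
[0.5321 0.0837]
time 6.5 pos [ 0.439  -0.2889  0.0089] j [-0.604   0.4618  1.9421  0.0002  0.7378 -1.9221] gap 0.43843655247371444 F [-0.023   1.343  -0.6561]
R [[0.25018469334640436, -8.177191856423294e-05, -0.9681981266912879], [0.9681981068558931, 0.00024046304392610907, 0.2501846679119029], [0.00021235778837724872, -0.9999999677454385, 0.00013933158965362402]]
shift in present tool axes [ 0.3854 -0.121  -0.0047] in target axes [ 0.3806 -0.1211 -0.0601] rotvec [-0.0001 -0.1444  0.0002] 8.271861839376603
```

View pics/d_wrist.png

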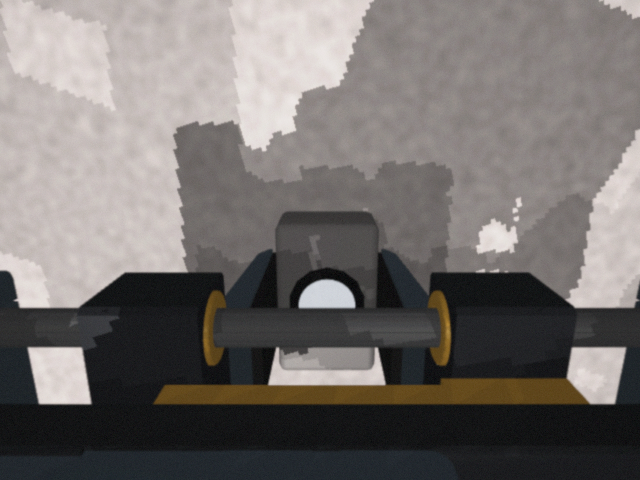

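>>> {"name": "play_rows", "arguments": {"increments": [[[0,-0.02,0],[0,0,0]],[[0,-0.03,0],[0,0,0]],[[0,-0.03,0],[0,0,0]],[[0,-0.03,0],[0,0,0]],[[0.02,-0.02,0],[0,0,0]],[[0.035,-0.01,0],[0,0,0]],[[0.045,0,0],[0,0,0]],[[0.045,0,0],[0,0,0]],[[0.045,0,0],[0,0,0]],[[0.045,0,0],[0,0,0]]]}}

```text
time_s: 7.8
eef_pos: [0.498, -0.0602, 0.1489]
tool_rot: [0.559, 0.433, -0.433, -0.559]
force: [0.9, -0.2, -1.7]
finger_gap: 0.437
```

>>> {"name": "play_rows", "arguments": {"increments": [[[0.045,0,0],[0,0,0]],[[0.045,0,0],[0,0,0]],[[0.035,0,0],[0,0,0]],[[0.02,0,-0.002],[0,0,0]],[[0.005,0,0],[0,-0.04,0]],[[0,0,0],[0,-0.05,0]],[[0,0,0],[0,-0.05,0]],[[0,0,0],[0,0,0]],[[0,0,0],[0,0,0]],[[0,0,0],[0,0,0]]]}}

```text
time_s: 9.05
eef_pos: [0.5373, 0.0829, 0.1489]
tool_rot: [-0.528, -0.471, 0.471, 0.528]
force: [0.5, 0.1, -0.7]
finger_gap: 0.44
```

Run:
```python
from h import *
yb=-.1085
plan([.537,.083,.038],Rdes(yb+np.pi/2))
for c in ("wrist","side","top"):
    im=imaging.camera(c); cv2.imwrite(f"pics/e_{c}.png",im[:,:,::-1])
s=cv2.imread("pics/e_side.png");t=cv2.imread("pics/e_top.png")
cv2.imwrite("pics/e_both.png",np.hstack([cv2.resize(s[180:310,290:430],(420,390)),cv2.resize(t[170:290,250:370],(380,390))]))
```

```text
time 9.05 pos [0.5373 0.0829 0.1489] j [ 0.1319  0.321   1.7364 -0.      1.0842 -1.3254] gap 0.4403594786407525 F [ 0.4852  0.1051 -0.6701]
R [[0.11318452786619554, -5.95560936424433e-05, -0.9935739827032397], [0.9935739840385458, -2.329999268024796e-05, 0.11318452941494028], [-2.9891094956935316e-05, -0.9999999979550909, 5.653618656331627e-05]]
shift in present tool axes [0.0001 0.1109 0.0003] in target axes [0.0001 0.1109 0.0003] rotvec [-0.0001 -0.0049 -0.    ] 0.2823542015600837
```

View pics/e_wrist.png

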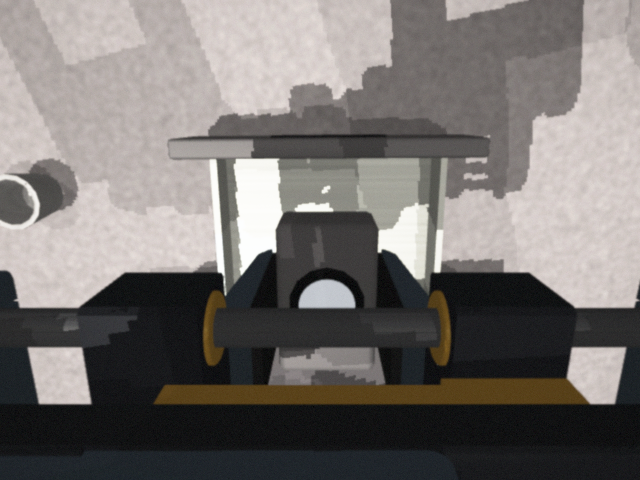

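View pics/e_both.png

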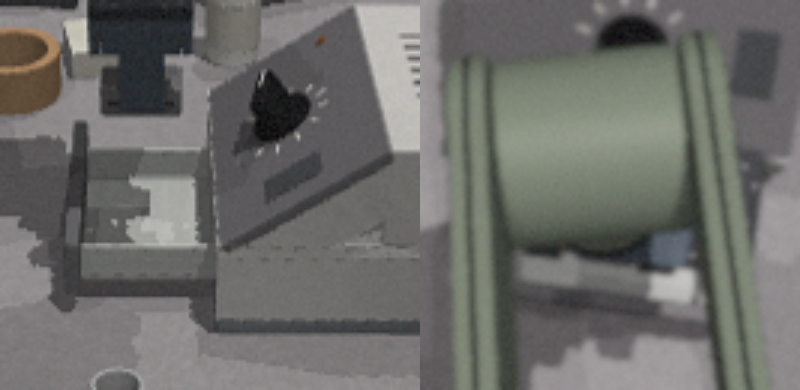

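Run:
```python
from h import *
yb=-.1085; b=np.array([.713,.064]); c=np.array([[np.cos(yb),-np.sin(yb)],[np.sin(yb),np.cos(yb)]])
for p,z in [((330,136),.07),((330,158),.07),((170,137),.07),((488,137),.07),((229,240),.053),((430,240),.053)]: print(p,c.T@(onz("wrist",p,z)[:2]-b))
print(c.T@([.537-.713,.083-.064]))
```

```text
(330, 136) [-0.2372  0.0014]
(330, 158) [-0.2246  0.0014]
(170, 137) [-0.2371 -0.0912]
(488, 137) [-0.2363  0.0929]
(229, 240) [-0.17   -0.0651]
(430, 240) [-0.1694  0.0672]
[-0.177  -0.0002]
```

>>> {"name": "play_rows", "arguments": {"increments": [[[0.001,0.015,-0.004],[0,0,0]],[[0,0.02,0],[0,0,0]],[[0,0.02,0],[0,0,0]],[[0,0.02,0],[0,0,0]],[[0,0.015,0],[0,0,0]],[[0,0.01,0],[0,0,0]],[[0,0.006,0],[0,0,0]],[[0,0.004,0],[0,0,0]],[[0,0,0],[0,0,0]],[[0,0,0],[0,0,0]]]}}

```text
time_s: 10.45
eef_pos: [0.5417, 0.0839, 0.0394]
tool_rot: [0.528, 0.471, -0.471, -0.527]
force: [-0.6, -0.4, -0.4]
finger_gap: 0.439
```

>>> {"name": "play_rows", "arguments": {"increments": [[[0,0.001,0],[0,0,0]],[[0,0.001,0],[0,0,0]],[[0,0,0],[0,0,0]],[[0,0,0],[0,0,0]],[[0,0,0],[0,0,0]],[[0,0,0],[0,0,0]],[[0,0,0],[0,0,0]],[[0,0,0],[0,0,0]],[[0,0,0],[0,0,0]],[[0,0,0],[0,0,0]]]}}

```text
time_s: 11.7
eef_pos: [0.5414, 0.0838, 0.0369]
tool_rot: [-0.527, -0.471, 0.471, 0.527]
force: [0.3, -0.8, -1.1]
finger_gap: 0.434
```

>>> {"name": "play_rows", "arguments": {"increments": [[[0,0.001,0],[0,0,0]],[[0,0,0],[0,0,0]],[[0,0,0],[0,0,0]],[[0,0,0],[0,0,0]],[[0,0,0],[0,0,0]],[[0,0,0],[0,0,0]],[[0,0,0],[0,0,0]],[[0,0,0],[0,0,0]],[[0,0,0],[0,0,0]],[[0,0,0],[0,0,0]]]}}

```text
time_s: 12.95
eef_pos: [0.5414, 0.0838, 0.036]
tool_rot: [-0.527, -0.471, 0.471, 0.527]
force: [-0.3, 0.1, -1.2]
finger_gap: 0.436
```

>>> {"name": "play_rows", "arguments": {"increments": [[[0,0,0],[0,0,0]],[[0,0,0],[0,0,0]],[[0,0,0],[0,0,0]],[[0,0,0],[0,0,0]],[[0,0,0],[0,0,0]],[[0,0,0],[0,0,0]],[[0,-0.005,0],[0,0,0]],[[0,-0.02,0],[0,0,0]],[[0,-0.04,0],[0,0,0]],[[0,-0.04,0],[0,0,0]]], "jaw": -0.4}}

```text
time_s: 14.2
eef_pos: [0.5412, 0.0838, 0.1422]
tool_rot: [-0.527, -0.471, 0.471, 0.527]
force: [1.3, 0.8, -0.1]
finger_gap: 0.696
```

Run:
```python
from h import *
im=imaging.camera("wrist"); cv2.imwrite("pics/f_wrist.png",im[:,:,::-1])
plan([.42,.096,.14],Rdes(-.1085+np.pi/2))
```

```text
time 14.25 pos [0.5446 0.0843 0.1479] j [ 0.1326  0.3277  1.729   0.0001  1.0745 -1.3255] gap 0.7002097232680254 F [1.9307 0.6553 3.115 ]
R [[0.11252152634268087, 0.010313523724345575, -0.9935957615337845], [0.9936458787093371, 0.0014512457162558778, 0.11254226588184896], [0.0026026589217799656, -0.9999457610861995, -0.010084693960575541]]
shift in present tool axes [-0.0024  0.0067  0.1252] in target axes [-0.0018  0.0079  0.1251] rotvec [ 0.0101 -0.0043  0.0026] 0.6450403869956011
```

View pics/f_wrist.png

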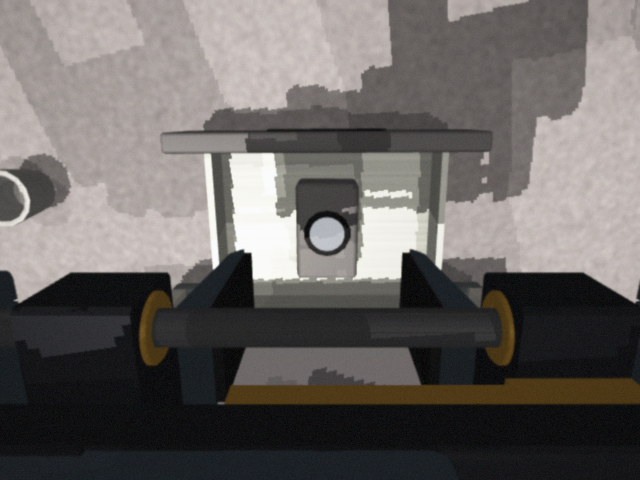

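>>> {"name": "play_rows", "arguments": {"increments": [[[0,0,0.02],[0,0,0]],[[0,0,0.03],[0,0,0]],[[0,0,0.04],[0,0,0]],[[0,0,0.04],[0,0,0]],[[0,0,0],[-0.11,0,0]],[[0,0,0],[-0.125,0,0]],[[0,0,0],[-0.125,0,0]],[[0,0,0],[-0.125,0,0]],[[0,0,0],[-0.125,0,0]],[[0,0,0],[0,0,0]]], "jaw": 1}}

```text
time_s: 15.5
eef_pos: [0.4115, 0.0946, 0.1402]
tool_rot: [0.656, 0.579, -0.325, -0.358]
force: [-0.3, -0.3, 0.9]
finger_gap: 0.003
```

```bash
cat >> h.py <<'E'
yb=-.1085; bo=np.array([.713,.064,0]); Rb=Rot.from_euler('z',yb).as_matrix()
def push_R(t=np.radians(35)):
    x=Rb[:,1]; y=Rb@[np.sin(t),0,-np.cos(t)]; return np.c_[x,y,np.cross(x,y)]
B=lambda p: bo+Rb@np.array(p,float)
E
python3 - <<'E'
from h import *
plan(B([-.285,0,.043]),push_R())
im=imaging.camera("side"); cv2.imwrite("pics/g_side.png",im[:,:,::-1])
print("box frame",Rb.T@(env.state()["eef_pos"]-bo))
print("approach to shut (-.15)",push_R().T@(Rb@[.135,0,0]))
E
```

```text
time 15.5 pos [0.4115 0.0946 0.1402] j [ 0.4255 -0.0342  2.3713 -0.761   0.4238 -0.3873] gap 0.0034959283229375375 F [-0.3462 -0.3042  0.9124]
R [[0.11820347124626952, 0.5270815573082475, -0.8415539028076842], [0.9929241369188617, -0.07245469746769839, 0.0940849357697498], [-0.01138409896592546, -0.8467203486159862, -0.5319163971249213]]
shift in present tool axes [0.0035 0.0919 0.0364] in target axes [0.0022 0.09   0.0409] rotvec [-0.05  -0.002 -0.015] 2.9943536495833776
box frame [-0.3019 -0.0017  0.1409]
approach to shut (-.15) [ 0.      0.0774 -0.1106]
```

View pics/g_side.png

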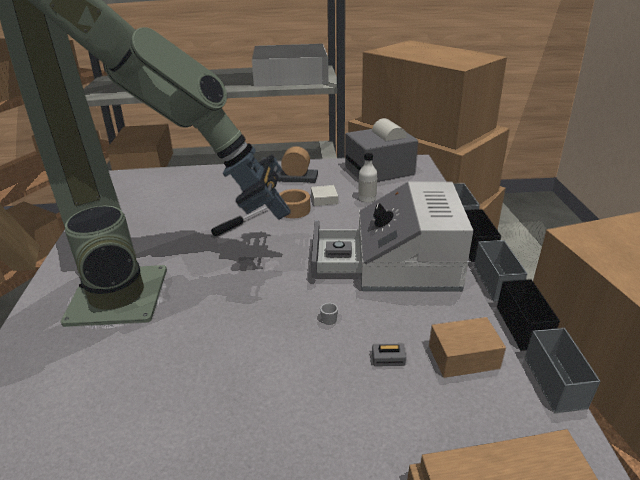

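Run:
```python
from h import *
R=push_R(.25)
plan(B([-.285,0,.043]),R)
print("push dir axes per m",R.T@Rb[:,0])
```

```text
time 15.55 pos [0.4127 0.095  0.1409] j [ 0.4246 -0.0336  2.3688 -0.7588  0.4238 -0.389 ] gap 0.003882925685140245 F [ 0.298  -0.1523  0.4064]
R [[0.1192298416405853, 0.5278901109487018, -0.8409020606616021], [0.9928175241010375, -0.07181699001542435, 0.09568533734596257], [-0.009879711546759928, -0.8462708494965971, -0.5326612812961545]]
shift in present tool axes [0.0028 0.0918 0.0379] in target axes [0.0017 0.099  0.0079] rotvec [ 0.3117 -0.0062 -0.0135] 17.880096751073577
push dir axes per m [ 0.      0.2474 -0.9689]
```

>>> {"name": "play_rows", "arguments": {"increments": [[[0,0,0],[0.1,0,-0.004]],[[0,0,0],[0.11,-0.003,-0.005]],[[0,0,0],[0.1,-0.003,-0.004]],[[0.002,0.016,0.001],[0,0,0]],[[0,0.018,0.001],[0,0,0]],[[0,0.018,0.002],[0,0,0]],[[0,0.018,0.002],[0,0,0]],[[0,0.016,0.002],[0,0,0]],[[0,0.013,0],[0,0,0]],[[0,0,0],[0,0,0]]]}}

```text
time_s: 16.8
eef_pos: [0.4329, 0.0929, 0.0428]
tool_rot: [0.594, 0.529, -0.405, -0.451]
force: [-0.5, 0.4, 0.0]
finger_gap: 0.001
```

Run:
```python
from h import *
R=push_R(.25)
plan(B([-.152,0,.043]),R)
print("box frame",Rb.T@(env.state()["eef_pos"]-bo))
im=imaging.camera("side"); cv2.imwrite("pics/h_side.png",cv2.resize(im[150:320,200:480,::-1],None,fx=2.5,fy=2.5))
```

```text
time 16.8 pos [0.4329 0.0929 0.0428] j [ 0.2616  0.2261  2.2802 -0.2618  0.3983 -0.9661] gap 0.0014687172951239496 F [-0.4593  0.3922  0.0039]
R [[0.11377020699683238, 0.26298049489594333, -0.9580697257006836], [0.9935008991436709, -0.03351930384969759, 0.1087769261845064], [-0.0035076203636966174, -0.9642187073344495, -0.2650848562737369]]
shift in present tool axes [ 0.0023  0.0341 -0.125 ] in target axes [ 0.0016  0.0318 -0.1256] rotvec [ 0.0183 -0.0044 -0.0048] 1.1125573964084372
box frame [-0.2816 -0.0016  0.0428]
```

View pics/h_side.png

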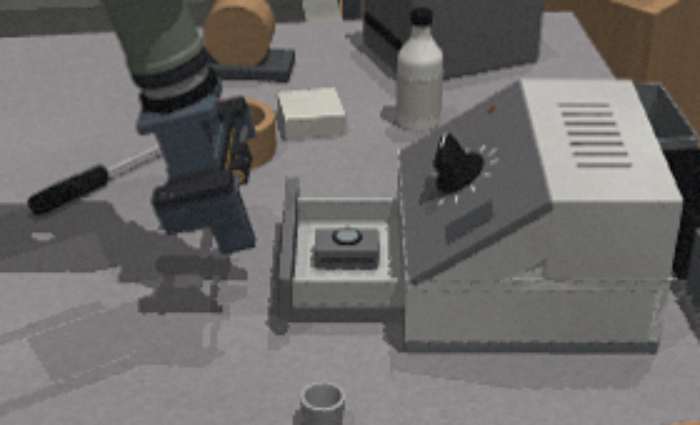

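>>> {"name": "play_rows", "arguments": {"increments": [[[0,0.0026,-0.01],[0,0,0]],[[0,0.0026,-0.01],[0,0,0]],[[0,0.003,-0.0115],[0,0,0]],[[0,0.003,-0.0115],[0,0,0]],[[0,0.003,-0.0115],[0,0,0]],[[0,0.003,-0.0115],[0,0,0]],[[0,0.003,-0.0115],[0,0,0]],[[0,0.003,-0.0115],[0,0,0]],[[0,0.003,-0.0115],[0,0,0]],[[0,0.0026,-0.01],[0,0,0]]]}}

```text
time_s: 18.1
eef_pos: [0.5457, 0.0798, 0.0444]
tool_rot: [0.594, 0.529, -0.405, -0.451]
force: [-1.3, 1.6, -1.6]
finger_gap: 0.004
```

Run:
```python
from h import *
print("box frame",Rb.T@(env.state()["eef_pos"]-bo),Rb.T@env.state()["force"])
im=imaging.camera("side"); cv2.imwrite("pics/i_side.png",cv2.resize(im[150:320,200:480,::-1],None,fx=2.5,fy=2.5))
```

```text
box frame [-0.168  -0.0024  0.0444] [-1.5168  1.4782 -1.6411]
```

View pics/i_side.png

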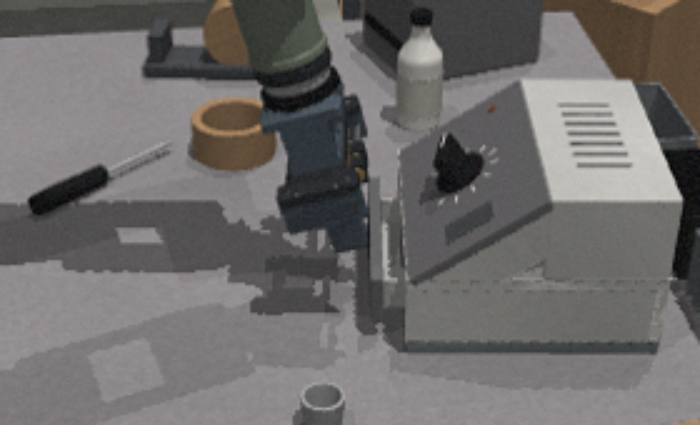

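>>> {"name": "play_rows", "arguments": {"increments": [[[0,0.0008,-0.003],[0,0,0]],[[0,0.0008,-0.003],[0,0,0]],[[0,0.0008,-0.003],[0,0,0]],[[0,0.0008,-0.003],[0,0,0]],[[0,0.0005,-0.002],[0,0,0]],[[0,0.0005,-0.002],[0,0,0]],[[0,0,0],[0,0,0]],[[0,0,0],[0,0,0]],[[0,0,0],[0,0,0]],[[0,0,0],[0,0,0]]]}}

```text
time_s: 19.4
eef_pos: [0.562, 0.0781, 0.0451]
tool_rot: [0.594, 0.529, -0.404, -0.451]
force: [-1.7, -0.2, -0.3]
finger_gap: 0.006
```

Run:
```python
from h import *
print("box frame",Rb.T@(env.state()["eef_pos"]-bo),Rb.T@env.state()["force"])
im=imaging.camera("side"); cv2.imwrite("pics/j_side.png",cv2.resize(im[190:300,300:440,::-1],None,fx=4,fy=4))
```

```text
box frame [-0.1516 -0.0023  0.0451] [-1.6551 -0.3928 -0.3096]
```

View pics/j_side.png

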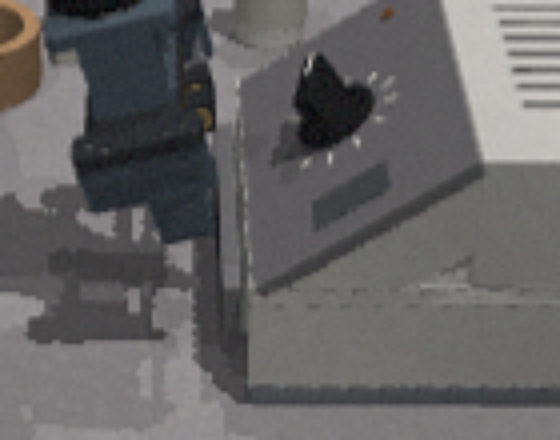

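Force is still only friction; keep easing forward.

>>> {"name": "play_rows", "arguments": {"increments": [[[0,0.0003,-0.001],[0,0,0]],[[0,0.0003,-0.001],[0,0,0]],[[0,0.0003,-0.001],[0,0,0]],[[0,0.0003,-0.001],[0,0,0]],[[0,0.0003,-0.001],[0,0,0]],[[0,0.0003,-0.001],[0,0,0]],[[0,0,0],[0,0,0]],[[0,0,0],[0,0,0]],[[0,0,0],[0,0,0]],[[0,0,0],[0,0,0]]]}}

```text
time_s: 20.7
eef_pos: [0.566, 0.0775, 0.0444]
tool_rot: [0.594, 0.528, -0.406, -0.452]
force: [-8.2, 2.5, 6.6]
finger_gap: 0.003
```

Run:
```python
from h import *
print("box frame",Rb.T@(env.state()["eef_pos"]-bo),Rb.T@env.state()["force"])
```

```text
box frame [-0.1476 -0.0025  0.0444] [-8.4588  1.6068  6.5902]
```

>>> {"name": "play_rows", "arguments": {"increments": [[[0,0.0003,-0.001],[0,0,0]],[[0,0.0003,-0.001],[0,0,0]],[[0,0,0],[0,0,0]],[[0,0,0],[0,0,0]],[[0,0,0],[0,0,0]],[[0,0,0],[0,0,0]],[[0,0,0],[0,0,0]],[[0,0,0],[0,0,0]],[[0,0,0],[0,0,0]],[[0,0,0],[0,0,0]]]}}

```text
time_s: 21.95
eef_pos: [0.5661, 0.0774, 0.0441]
tool_rot: [0.593, 0.527, -0.407, -0.453]
force: [-13.3, 4.6, 11.0]
finger_gap: 0.003
```

Run:
```python
from h import *
print("box frame",Rb.T@(env.state()["eef_pos"]-bo),Rb.T@env.state()["force"])
im=imaging.camera("side"); cv2.imwrite("pics/k_side.png",cv2.resize(im[190:300,300:440,::-1],None,fx=4,fy=4))
```

```text
box frame [-0.1475 -0.0026  0.0441] [-13.7332   3.1065  10.9942]
```

View pics/k_side.png

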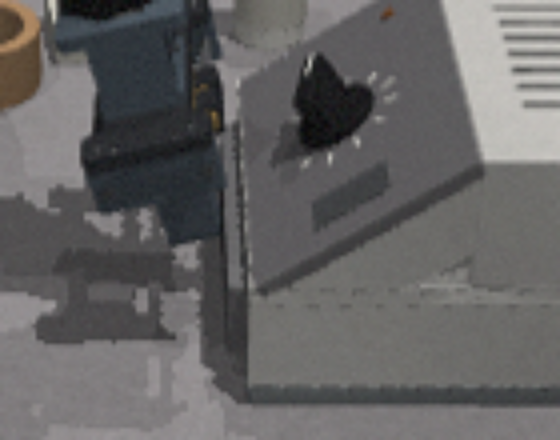

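>>> {"name": "play_rows", "arguments": {"increments": [[[0,-0.004,0.015],[0,0,0]],[[0,-0.009,0.033],[0,0,0]],[[0,-0.02,-0.005],[0,0,0]],[[0,-0.036,-0.01],[0,0,0]],[[0,-0.036,-0.01],[0,0,0]],[[0,-0.036,-0.01],[0,0,0]],[[0,-0.026,-0.007],[-0.07,0,0]],[[0,0,0],[-0.14,0,0]],[[0,0,0],[-0.14,0,0]],[[0,0,0],[0,0,0]]], "jaw": -0.4}}

```text
time_s: 23.25
eef_pos: [0.5172, 0.0833, 0.2022]
tool_rot: [0.663, 0.591, -0.309, -0.341]
force: [0.0, 0.1, 0.5]
finger_gap: 0.698
```

Run:
```python
from h import *
print("box frame",Rb.T@(env.state()["eef_pos"]-bo),Rb.T@env.state()["force"])
plan(B([-.12,0,.215]),push_R())
for c in ("side","wrist","top"):
    im=imaging.camera(c); cv2.imwrite(f"pics/l_{c}.png",im[:,:,::-1])
```

```text
box frame [-0.1968 -0.0021  0.2022] [0.0127 0.0844 0.4901]
time 23.25 pos [0.5172 0.0833 0.2022] j [ 0.2831  0.019   2.1501 -0.5425  0.4541 -0.7506] gap 0.6978488472390875 F [0.0218 0.0825 0.4901]
R [[0.11050572797073419, 0.5730520767181364, -0.8120343597746891], [0.9938534096208651, -0.06916018971281215, 0.08644228331012871], [-0.006624520408212653, -0.8165954846360093, -0.5771723574474459]]
shift in present tool axes [ 0.0021  0.0338 -0.0701] in target axes [ 0.0021  0.0335 -0.0702] rotvec [ 0.0044  0.002  -0.0067] 0.47343900842414954
```

View pics/l_side.png

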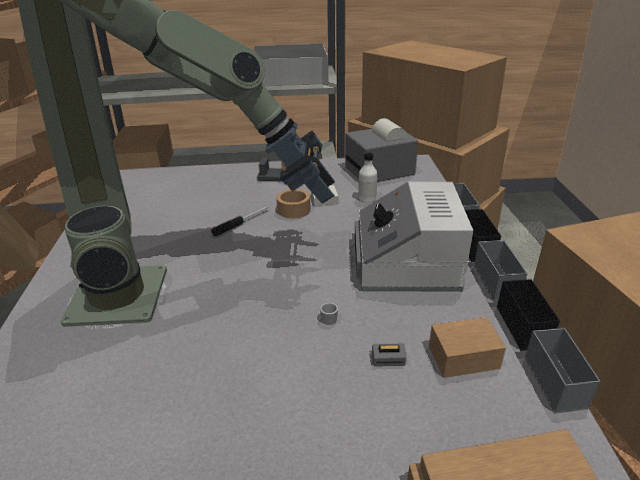

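View pics/l_wrist.png

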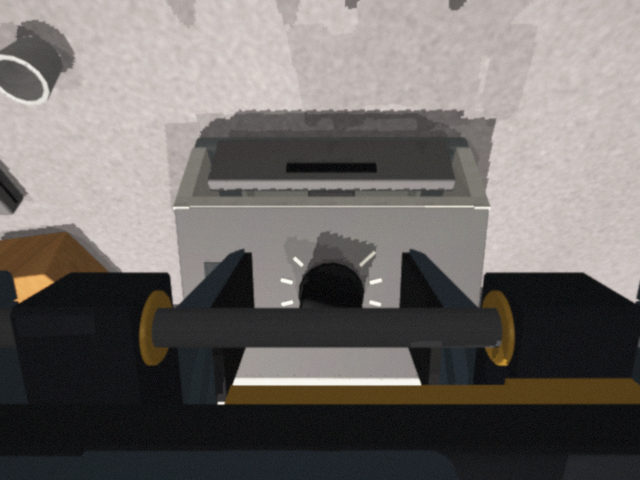

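>>> {"name": "play_rows", "arguments": {"increments": [[[0.002,0,-0.015],[0,0,0]],[[0,0,-0.02],[0,0,0]],[[0,0,-0.02],[0,0,0]],[[0,0,-0.015],[0,0,0]],[[0,0,0],[0,0,0]],[[0,0,0],[0,0,0]],[[0,0,0],[0,0,0]],[[0,0,0],[0,0,0]],[[0,0,0],[0,0,0]],[[0,0,0],[0,0,0]]]}}

```text
time_s: 24.65
eef_pos: [0.577, 0.0793, 0.2448]
tool_rot: [0.664, 0.591, -0.306, -0.34]
force: [0.1, -0.4, -0.2]
finger_gap: 0.702
```

Run:
```python
from h import *
print("box frame",Rb.T@(env.state()["eef_pos"]-bo))
plan(B([-.12,0,.215]),push_R())
im=imaging.camera("wrist"); cv2.imwrite(f"pics/m_wrist.png",im[:,:,::-1])
print(proj("wrist",[B([-.0586,0,.128]),B([-.0758,0,.1526])]),tip_of("wrist","timer_grip"))
cv2.imwrite("pics/m_crop.png",cv2.resize(im[130:330,220:440,::-1],None,fx=3,fy=3,interpolation=cv2.INTER_CUBIC))
```

```text
box frame [-0.1368  0.0005  0.2448]
time 24.65 pos [0.577  0.0793 0.2448] j [ 0.2319  0.0631  1.9821 -0.3975  0.5415 -0.9429] gap 0.7018960962296407 F [ 0.1469 -0.4271 -0.2069]
R [[0.11285915450681756, 0.576544373920164, -0.8092338327980442], [0.99360270723487, -0.06881280648952165, 0.08954584210656213], [-0.0040584996666239714, -0.8141629950839342, -0.5806222059277567]]
shift in present tool axes [-0.0003  0.034   0.0036] in target axes [-0.0005  0.034   0.0033] rotvec [ 0.0086 -0.0014 -0.006 ] 0.6064001395122732
[[328.1951 210.9469]
 [328.1095 220.6218]] [{'position': [332.6, 213.1], 'confidence': 0.97}]
```

View pics/m_wrist.png

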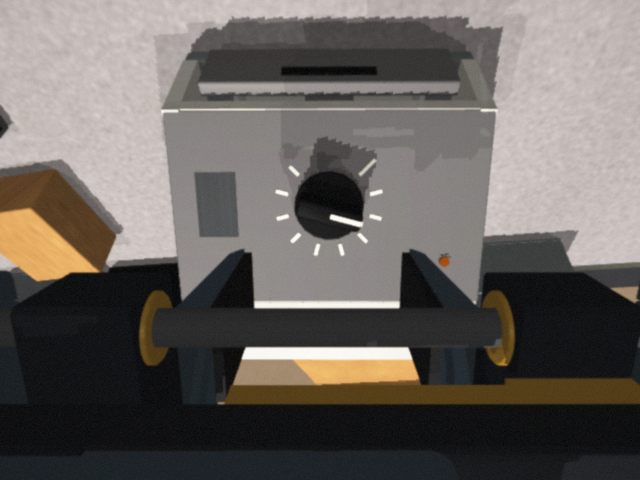

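View pics/m_crop.png

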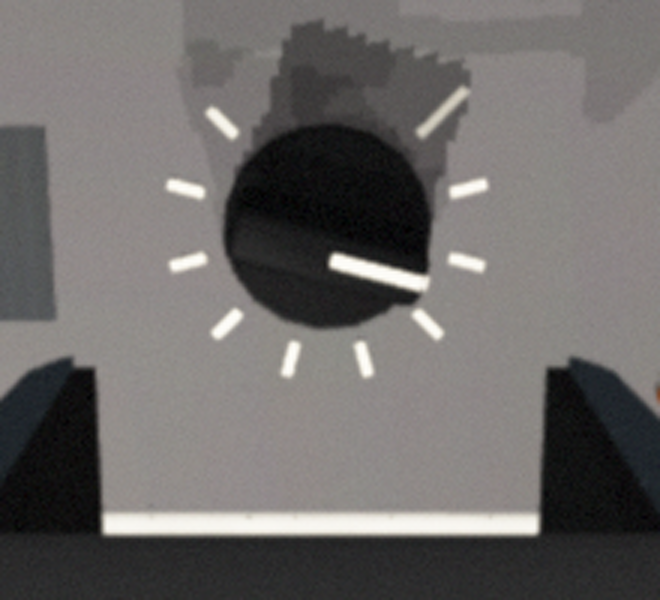

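```bash
cat >> h.py <<'E'
t35=np.radians(35); nB=np.array([-np.sin(t35),0,np.cos(t35)]); mB=np.array([-.12+.075*np.cos(t35),0,.085+.075*np.sin(t35)]); sB=np.array([np.cos(t35),0,np.sin(t35)])
def onpanel(cam,px,off=0.,P=None):
    c,d=ray(cam,px,P); n=Rb@nB; p0=B(mB+off*nB)
    return Rb.T@(c+d*(n@(p0-c))/(n@d)-bo)
E
python3 - <<'E'
from h import *
im=imaging.camera("wrist")
A=lambda c:(220+c[0]/3,130+c[1]/3)
for nm,c,o in [("ticks",(327,225.5),0),("skirt",(328,226),.008),("tip",(428,285),.037),("lineroot",(330,260),.037),("t2",(467,263),0),("t0",(443,112),0),("t6",(227,325),0),("edgeL",(-168,-65),0),("edgeR",(820,-65),0)]:
    p=onpanel("wrist",A(c),o); v=p-mB; print(nm,p,"slope",v@sB,"y",v[1],"off",v@nB)
E
```

```text
ticks [-0.0622  0.0006  0.1255] slope -0.0044535324533647004 y 0.0005846385820905005 off -7.249903262528295e-17
skirt [-0.0681  0.0008  0.1311] slope -0.006017489404855801 y 0.0008294624136990533 off 0.007999999999999974
tip [-0.0787  0.0231  0.1591] slope 0.0012890285448028385 y 0.02312630146523922 off 0.03699999999999993
lineroot [-0.0834  0.0013  0.1558] slope -0.0044454882290476646 y 0.0012555281049353823 off 0.03699999999999994
t2 [-0.0543  0.0359  0.131 ] slope 0.00520698907527641 y 0.03590689700409965 off -8.681210586469533e-17
t0 [-0.0854  0.0289  0.1092] slope -0.03276379370227412 y 0.02893905737526104 off -6.706304161770082e-17
t6 [-0.0409 -0.025   0.1404] slope 0.021530877745687613 y -0.025008936826312902 off -1.2033852773982628e-16
edgeL [-0.1197 -0.1166  0.0852] slope -0.07464714706985226 y -0.11656955573225898 off -8.926583437646279e-17
edgeR [-0.1194  0.1167  0.0854] slope -0.07429028112467002 y 0.1167327453915106 off -3.7636002603817527e-17
```

```bash
cat >> h.py <<'E'
def knobR(a):
    a=np.radians(a); x=np.cos(a)*sB+np.sin(a)*np.array([0,-1.,0]); y=-nB
    return Rb@np.c_[x,y,np.cross(x,y)]
def knobP(off): return B(mB-.005*sB+[0,.001,0]+off*nB)
E
python3 - <<'E'
from h import *
print(Rb.T@knobP(.06),Rb.T@(knobP(.06)-bo))
plan(knobP(.06),knobR(-165))
E
```

```text
[0.6048 0.1418 0.1743] [-0.0971  0.001   0.1743]
time 24.8 pos [0.5771 0.0793 0.2448] j [ 0.2319  0.0632  1.9819 -0.3974  0.5415 -0.943 ] gap 0.701411908490343 F [0.375  0.1308 0.2994]
R [[0.11290271679914324, 0.5765326666762309, -0.8092360970659715], [0.9935976642241251, -0.06885592302039653, 0.08956865251510787], [-0.004081444319768812, -0.8141676400595907, -0.5806155317351246]]
shift in present tool axes [0.001  0.0804 0.0086] in target axes [0.0078 0.0805 0.0015] rotvec [ 0.0034 -1.3104 -0.0108] 75.08444659028667
```

>>> {"name": "play_rows", "arguments": {"increments": [[[0.001,0,0.0086],[0.004,0,-0.01]],[[0,0,0],[0,-0.16,0]],[[0,0.005,0],[0,-0.165,0]],[[0,0.005,0],[0,-0.165,0]],[[0,0.005,0],[0,-0.165,0]],[[0,0.005,0],[0,-0.165,0]],[[0,0.005,0],[0,-0.165,0]],[[0,0.005,0],[0,-0.165,0]],[[0,0.01,0],[0,-0.16,0]],[[0,0.01,0],[0,0,0]]]}}

```text
time_s: 26.05
eef_pos: [0.5987, 0.078, 0.1984]
tool_rot: [0.338, 0.68, -0.644, 0.089]
force: [0.5, 0.6, 0.3]
finger_gap: 0.695
```

Run:
```python
from h import *
plan(knobP(.06),knobR(-165))
im=imaging.camera("wrist"); cv2.imwrite(f"pics/n_wrist.png",im[:,:,::-1])
```

```text
time 26.05 pos [0.5987 0.078  0.1984] j [ 0.2085  0.1447  2.0175 -0.4421  0.4238 -2.2084] gap 0.6953933881320546 F [0.45   0.5534 0.2994]
R [[-0.7561126459142362, 0.5740163038050659, -0.31432300210856917], [0.3450671816182643, -0.058421561681582704, -0.9367580057307827], [-0.5560776086650145, -0.816757126749841, -0.1539009065754441]]
shift in present tool axes [-0.001   0.0301  0.0005] in target axes [-0.0011  0.0301  0.0003] rotvec [ 0.005  -0.0024 -0.0029] 0.36116901148502584
```

View pics/n_wrist.png

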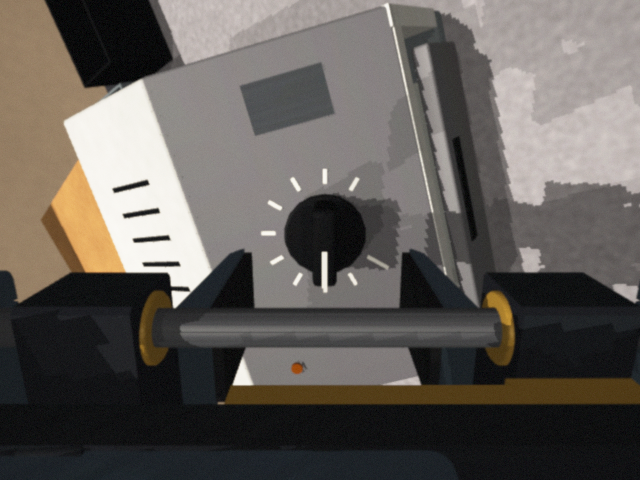

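Run:
```python
from h import *
s=env.state();R=Rot.from_quat(s["tool_rot"])
for p,o in [((325,232),.008),((324.5,252),.037),((324.5,291),.037)]:
    q=onpanel("wrist",p,o); v=q-mB; print(q,v@sB,v[1],"tool axes rel TCP",R.inv().apply(B(q)-s["eef_pos"]))
```

```text
[-0.0686 -0.003   0.1308] -0.00662439957462505 -0.0030284611848527326 tool axes rel TCP [-0.0012  0.0809  0.0046]
[-0.0844  0.0003  0.1551] -0.005575915899926159 0.0003285581328401443 tool axes rel TCP [-0.0013  0.0519  0.001 ]
[-0.0794  0.0227  0.1586] 0.0005233838712175794 0.02271203370973858 tool axes rel TCP [-0.0014  0.052  -0.0222]
```

>>> {"name": "play_rows", "arguments": {"increments": [[[-0.001,0.01,0.002],[0,0,0]],[[0,0.015,0],[0,0,0]],[[0,0.015,0],[0,0,0]],[[0,0.012,0],[0,0,0]],[[0,0.01,0],[0,0,0]],[[0,0.007,0],[0,0,0]],[[0,0.004,0],[0,0,0]],[[0,0.002,0],[0,0,0]],[[0,0,0],[0,0,0]],[[0,0,0],[0,0,0]]]}}

```text
time_s: 27.35
eef_pos: [0.6422, 0.0715, 0.1383]
tool_rot: [0.337, 0.68, -0.645, 0.09]
force: [0.4, -0.2, -0.4]
finger_gap: 0.697
```

Run:
```python
from h import *
plan(knobP(.013),knobR(-165))
im=imaging.camera("wrist"); cv2.imwrite(f"pics/o_wrist.png",im[:,:,::-1])
im=imaging.camera("side"); cv2.imwrite("pics/o_side.png",cv2.resize(im[150:300,300:480,::-1],None,fx=4,fy=4))
```

```text
time 27.35 pos [0.6422 0.0715 0.1383] j [ 0.1751  0.281   2.0191 -0.5846  0.2898 -2.0807] gap 0.6968281636851444 F [ 0.4164 -0.1933 -0.4451]
R [[-0.756190239853134, 0.5748128511549211, -0.31267636191117887], [0.34318636034627853, -0.05845926076010277, -0.9374463381461665], [-0.5571350314090241, -0.816194033902805, -0.1530616078523055]]
shift in present tool axes [ 0.0008  0.0027 -0.001 ] in target axes [ 0.0008  0.0027 -0.001 ] rotvec [ 0.0053 -0.0005 -0.0039] 0.3781209481923229
```

View pics/o_wrist.png

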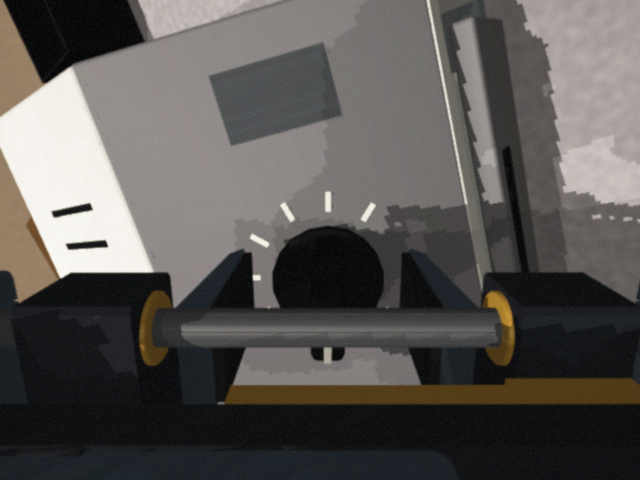

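View pics/o_side.png

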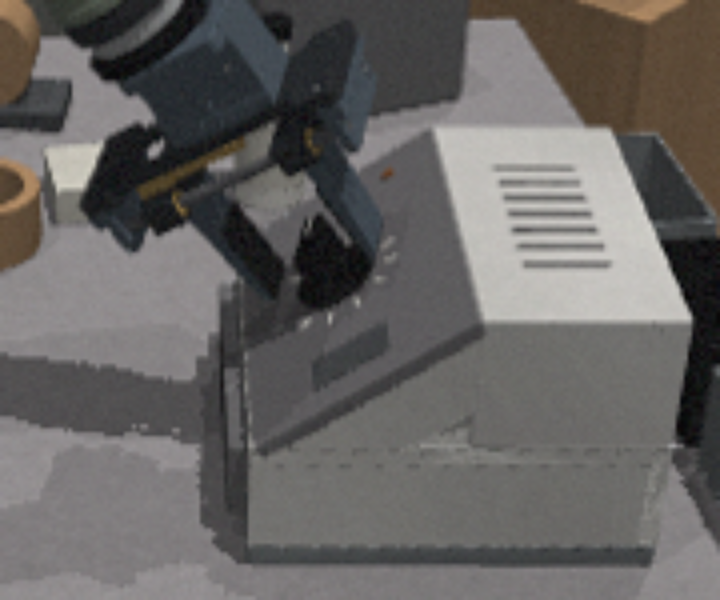

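>>> {"name": "play_rows", "arguments": {"increments": [[[0,0.002,0],[0,0,0]],[[0,0,0],[0,0,0]],[[0,0,0],[0,0,0]],[[0,0,0],[0,0,0]],[[0,0,0],[0,0,0]],[[0,0,0],[0,0,0]],[[0,0,0],[0,0,0]],[[0,0,0],[0,0,0]],[[0,0,0],[0,0,0]],[[0,0,0],[0,0,0]]], "jaw": 1}}

```text
time_s: 28.7
eef_pos: [0.6431, 0.0714, 0.1362]
tool_rot: [0.337, 0.68, -0.645, 0.09]
force: [-3.0, 1.2, 1.3]
finger_gap: 0.156
```

>>> {"name": "play_rows", "arguments": {"increments": [[[0,0,0],[0,0.1,0]],[[0,0,0],[0,0.12,0]],[[0,0,0],[0,0.12,0]],[[0,0,0],[0,0.12,0]],[[0,0,0],[0,0.12,0]],[[0,0,0],[0,0.12,0]],[[0,0,0],[0,0.12,0]],[[0,0,0],[0,0.12,0]],[[0,0,0],[0,0.11,0]],[[0,0,0],[0,0,0]]]}}

```text
time_s: 29.95
eef_pos: [0.6424, 0.0724, 0.1356]
tool_rot: [0.614, 0.634, -0.389, -0.264]
force: [-5.1, 6.2, 0.5]
finger_gap: 0.145
```

Run:
```python
from h import *
plan(knobP(.013),knobR(-165+120)); print(env.state()["torque"])
```

```text
time 29.95 pos [0.6424 0.0724 0.1356] j [ 0.1758  0.2852  2.0204 -0.5889  0.2857 -1.0249] gap 0.14532010499914313 F [-5.1431  6.2421  0.4827]
R [[-0.10576193906196261, 0.5735378527896873, -0.8123230537558619], [0.9840556733051768, -0.05710923733157523, -0.16844277024349025], [-0.14299945483025145, -0.8171859436069622, -0.5583531942144239]]
shift in present tool axes [ 0.      0.0004 -0.0009] in target axes [ 0.0008  0.0004 -0.0005] rotvec [0.002  1.0437 0.0063] 59.79999674362906
[0.8774 1.105  0.5489]
```

>>> {"name": "play_rows", "arguments": {"increments": [[[0,0,0],[0,0.1,0]],[[0,0,0],[0,0.12,0]],[[0,0,0],[0,0.12,0]],[[0,0,0],[0,0.12,0]],[[0,0,0],[0,0.12,0]],[[0,0,0],[0,0.12,0]],[[0,0,0],[0,0.12,0]],[[0,0,0],[0,0.12,0]],[[0,0,0],[0,0.11,0]],[[0,0,0],[0,0,0]]]}}

```text
time_s: 31.2
eef_pos: [0.6429, 0.0737, 0.1358]
tool_rot: [0.726, 0.417, -0.028, -0.546]
force: [-5.5, 10.2, -0.9]
finger_gap: 0.151
```

Run:
```python
from h import *
plan(knobP(.013),knobR(-165+120)); print(env.state()["torque"])
im=imaging.camera("wrist"); cv2.imwrite(f"pics/p_wrist.png",im[:,:,::-1])
im=imaging.camera("side"); cv2.imwrite("pics/p_side.png",cv2.resize(im[150:300,300:480,::-1],None,fx=4,fy=4))
```

```text
time 31.2 pos [0.6429 0.0737 0.1358] j [ 0.177   0.2855  2.0201 -0.5881  0.2836  0.025 ] gap 0.1509743559783948 F [-5.4905 10.1834 -0.8573]
R [[0.6504035051927303, 0.5748648694396356, -0.49649336583398707], [0.6360762949576045, -0.0549181482974167, 0.7696693731600536], [0.4151893874197857, -0.8164033187535032, -0.40137687240578435]]
shift in present tool axes [-0.0004  0.0004 -0.0011] in target axes [-0.0004  0.0004 -0.0011] rotvec [-0.0021 -0.0061  0.0088] 0.6221179180418539
[1.4034 1.1945 0.9918]
```

View pics/p_wrist.png

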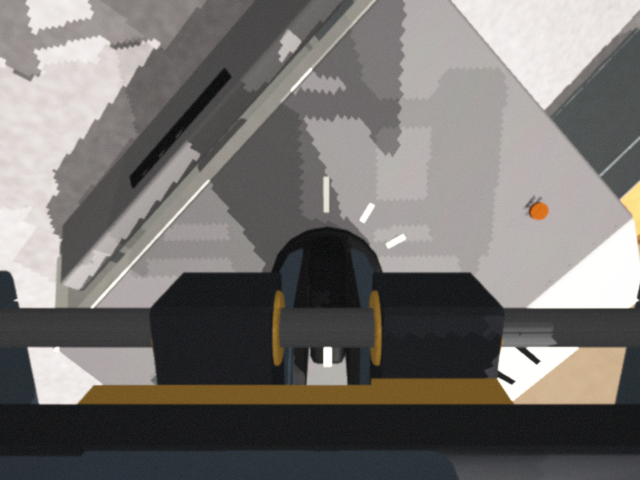

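View pics/p_side.png

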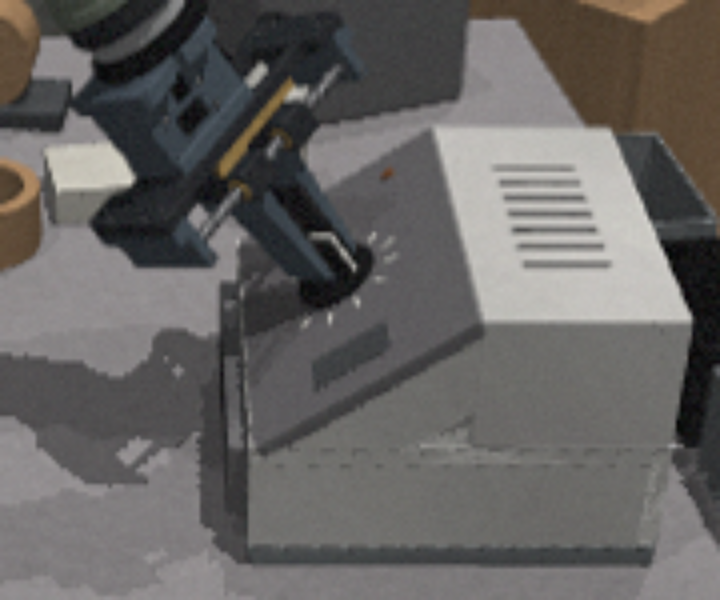

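>>> {"name": "play_rows", "arguments": {"increments": [[[0,0,0],[0,0,0]],[[0,0,0],[0,0,0]],[[0,0,0],[0,0,0]],[[0,0,0],[0,0,0]],[[0,0,0],[0,0,0]],[[0,0,0],[0,0,0]],[[0,-0.015,0],[0,0,0]],[[0,-0.025,0],[0,0,0]],[[0,-0.035,0],[0,0,0]],[[0,-0.035,0],[0,0,0]]], "jaw": -0.4}}

```text
time_s: 32.55
eef_pos: [0.5794, 0.0778, 0.2267]
tool_rot: [0.727, 0.416, -0.028, -0.546]
force: [0.5, 0.8, 0.6]
finger_gap: 0.7
```

>>> {"name": "play_rows", "arguments": {"increments": [[[0,-0.02,0],[0,0,0]],[[0,-0.01,0],[0,0,0]],[[0,0,0],[0,0,0]],[[0,0,0],[0,0,0]],[[0,0,0],[0,0,0]],[[0,0,0],[0,0,0]],[[0,0,0],[0,0,0]],[[0,0,0],[0,0,0]],[[0,0,0],[0,0,0]],[[0,0,0],[0,0,0]]]}}

```text
time_s: 33.8
eef_pos: [0.5629, 0.0796, 0.2507]
tool_rot: [0.727, 0.416, -0.028, -0.545]
force: [0.2, 0.2, 0.4]
finger_gap: 0.702
```

Run:
```python
from h import *
s=env.state();print(s["time_s"],s["eef_pos"],s["force"])
im=imaging.camera("wrist"); cv2.imwrite(f"pics/q_wrist.png",im[:,:,::-1])
im=imaging.camera("side"); cv2.imwrite("pics/q_side.png",im[:,:,::-1])
A=imaging.camera_params("wrist")
f=lambda a,off,r: B(mB-.005*sB+[0,.001,0]+off*nB+r*(np.cos(np.radians(a))*sB+np.sin(np.radians(a))*np.array([0,-1.,0])))
print("exp pointer 45:",proj("wrist",[f(45,.037,.0),f(45,.037,.023)]),"tick6",proj("wrist",f(45,0,.037)))
```

```text
33.8 [0.5629 0.0796 0.2507] [0.2253 0.1555 0.3585]
exp pointer 45: [[328.5291 221.4226]
 [328.6831 252.7319]] tick6 [[328.238 255.118]]
```

View pics/q_wrist.png

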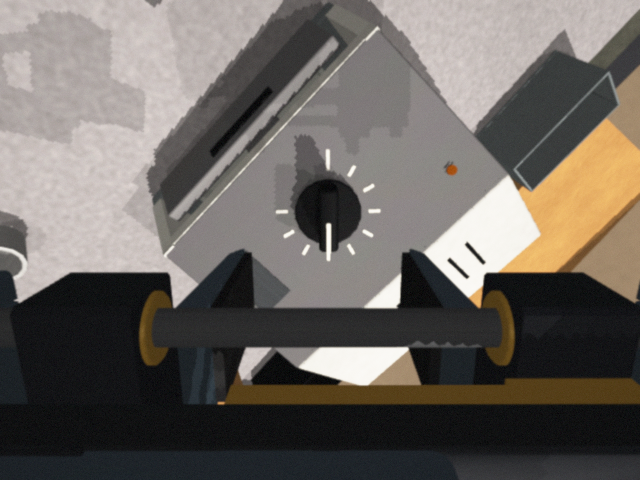

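View pics/q_side.png

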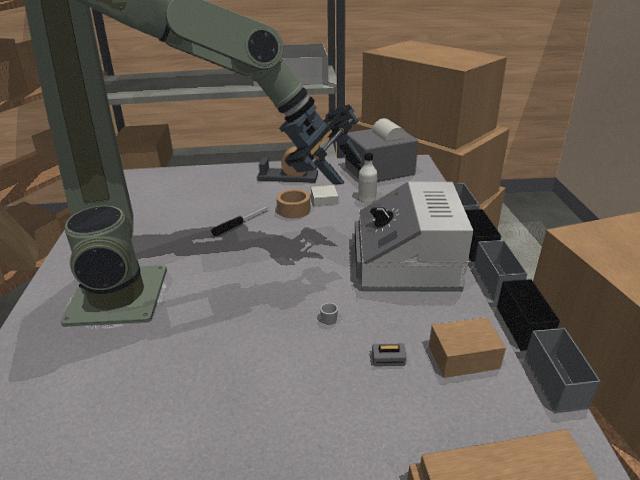

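```bash
python3 -c "
from rig import env
print(env.hand_in())"
```

```text
the job is handed in; nothing more can be done
None
```

I laid the housing with the round window flat, window up, in the drawer, pushed the drawer shut, and wound the timer from its second click to its sixth. I handed the job in at about 34 s. The hand-in gave no verdict.

What the last checks showed:
- **Housing:** the wrist picture after release showed it flat near the middle of the drawer floor, window up. I did not see it again once the drawer was shut.
- **Drawer:** it came up against the firm stop. Pushing on, the force rose to about 14 N with no further travel, and the tip position matched the shut position to about 1 mm. The later side and wrist pictures also show it shut.
- **Timer knob:** after I let go, the pointer sat directly opposite the long tick, a half turn round, which is the sixth click. Counting the ticks in the picture agrees.
- **Arm and bystanders:** the gripper was clear of everything with forces near zero, and the bystanders in the last side picture look unmoved. I judged that by eye and did not measure it.

The camera measurements disagreed slightly: a few mm on the housing's position along x, and about 3 % in scale on the sloped panel. Neither disturbed the grasps. No check failed.

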